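# Find the tight spot in a tube-track guide with a feeler blade

### The job

Find the tight spot in the black tube-track guide on the bench: take the orange-handled feeler blade out of its stand, let it down into the guide's wide mouth (at the end with the blue end plate), and slide it along the slot until you feel it drag on the hidden sprung pad. Leave the blade well inside that tight spot, deep in the slot and standing upright on its own, pinched by the pad. Never force it, and leave the jar, timer, petri dish and tape roll where they are.

Things in the scene. Friction and masses are not known exactly. Their poses are not given: they have to be found in the camera images.
- guide: Fixed tube-track guide: aluminium base plate 86 x 316 x 10 mm, two black rails, a slot between them along the guide's y. Origin: centre of the underside; x across the slot, y along it, z up. Slot floor at z = 10 mm, rail tops at z = 50 mm. Straight slot 10 mm wide, centred on x = 0, from y = -145 (aluminium end stop) to y = +70 mm, then widening to 30 mm at y = +100 mm.
- mouth (a point): Point in the middle of the guide's wide mouth at rail-top height (guide x 0, y +122, z 50 mm; the guide's axes). The mouth is 30 mm wide from y = +100 to +149 mm, where the blue end plate closes it. It is 40 mm deep.
- search (a point): Middle of the stretch where the pad may be, at rail-top height (guide x 0, y -45, z 50 mm). A black sprung pad, 4 mm long with 25 degree ramps, is hidden in the +x rail, its centre anywhere 70 mm either way along y. It pushes a blade to -x with 3 to 9 N and drags 2 to 8 N; a blade in mid-slot drags from 15 mm before the pad's centre to 15 mm past it, is well pinched within 9 mm, and runs free elsewhere.
- blade: Feeler blade, standing upright. Steel blade 6 mm thick (its x) and 12 mm wide (its y), from z = 0 to 60 mm (lowest 4 mm narrowed to 4 x 9 mm); above it an orange handle 14 mm (x) by 24 mm (y), from z = 60 to 105 mm. Origin: centre of the tip's underside, z up. 80 g. For the slot its y axis must lie along the guide's y axis, either way round.
- stand: Fixed grey stand block 60 (x) x 70 (y) x 42 mm (z) with a 8 x 14 mm pocket, 34 mm deep, in which the blade stands loosely with its tip 8 mm above the bench. Origin: centre of the underside, z up; the blade's axes are along the stand's.
- jar: Bystander: white specimen jar with a red label band, diameter 66, height 74 mm; origin: centre of the underside.
- timer: Bystander: white bench timer, 60 x 64 x 16 mm; origin: centre of the underside.
- petri: Bystander: petri dish with pink medium, diameter 64, height 16 mm; origin: centre of the underside.
- tape: Bystander: roll of tan tape lying flat, diameter 94, height 25 mm; origin: centre of the underside.

How it is judged:
On the way, in this order (a step that is already met when the one before it is completed fails the run):
1. the blade's tip is let down at least 15 mm into the guide's wide mouth (x of blade in the frame of guide between -0.015 and 0.015 m and y of blade in the frame of guide between 0.072 and 0.15 m and z of blade in the frame of guide between 0 and 0.035 m), for 0.1 s.
2. the blade has slid into the straight slot, still at least 15 mm deep (x of blade in the frame of guide between -0.008 and 0.008 m and y of blade in the frame of guide between -0.146 and 0.058 m and z of blade in the frame of guide between 0 and 0.035 m), for 0.1 s.
At the end, for the whole second after the job is handed in: The blade stands released and at rest in the straight slot, its tip at least 20 mm below the rail tops, within 0.15 rad of upright and 0.2 rad of the slot's line, and pinched: it bears on the guide with more than 3 N (under 1 N where it is free) (x of blade in the frame of guide between -0.008 and 0.008 m and y of blade in the frame of guide between -0.146 and 0.058 m and z of blade in the frame of guide between 0 and 0.03 m and contact force between blade and guide above 3 N and angle between blade's own z axis and vertical below 0.15 rad and angle between the y axis of blade and the y axis of guide, either way round below 0.2 rad and linear speed of blade below 0.02 m/s and contact force between the fingers and blade below 0.1 N); the robot touches nothing.
It fails at once if the blade is forced: it bears on the guide with more than 30 N (contact force between blade and guide above 30 N).
It fails at once if the jar is moved by more than 30 mm (distance of jar from where it was at the start of the episode above 0.03 m).
It fails at once if the timer is moved by more than 30 mm (distance of timer from where it was at the start of the episode above 0.03 m).
It fails at once if the petri is moved by more than 30 mm (distance of petri from where it was at the start of the episode above 0.03 m).
It fails at once if the tape is moved by more than 30 mm (distance of tape from where it was at the start of the episode above 0.03 m).
It also fails if it takes over 58 s, if anything falls off the work surface, if the arm or the gripper's body presses on something with over 40 N, if the wrist force passes 120 N, or if a joint passes its speed limit or range.

### The arm

A 6-joint arm with a two-finger parallel gripper is mounted at the origin on a cart in front of the work surface, level with it; the furniture and walls round the work are solid. World frame = base frame: x ahead of the robot, y to its left, z up, the work surface at z = 0. Lengths are in m, angles in rad, forces in N, time in s.
With the tool pointing down it reaches from about 0.25 to 0.725 m from the base axis. Payload 4 kg.
Tool frame: the origin (TCP) lies at the very end of the fingers, on their centre line; the grasp point (between the pads) lies 19 mm behind it (ctrl.grip_depth is the distance from the TCP to the grasp point, in m); z points along the fingers, y is the line along which they close (so a half turn about z gives the same grasp; the last joint's range is limited). The gripper opens to 85 mm and grips with 20 to 120 N. Pads are 22 mm wide; open, the fingers measure 114 mm over their backs; the gripper's body (76 mm by 85 mm) begins 54 mm behind the grasp point. The pads swing forward as they close: fully open they stand 13 mm farther back than shut.
Start: joints at [-1.274, 0.241, 0.005, 1.335, 0, 1.571], TCP at [0.146, -0.478, 0.231] pointing down, gripper open.
Joint ranges: [-2.72, 2.72], [-1.05, 1.87], [-1.09, 1.28], [-1.99, 2.15], [-1.42, 1.44], [-3.14, 3.14]. Speed limits (rad/s): [2.79, 2.79, 3.14, 3.14, 3.14, 3.14].

### API

Orientations are given as a unit quaternion [x, y, z, w].
In Python, from cell import ctrl, capture, order gives the robot as it stands. The module is installed in compiled form; this text tells all that it offers.
- The arm moves only by the tool jog_arm, never from a script. Its argument "targets" is a list that holds one entry, the list of rows, each a list of 5 numbers: the closure, from 0 (fully open) to 1 (shut), then the shift along the tool's x, y, z normalised to -1 to 1, where 1 is 400 mm, then the turn about the tool's z normalised to -1 to 1, where 1 is 90 degrees. In form: [[[hand, x, y, z, roll], ...]]. A call has exactly 10 rows; each row is the pose to reach, as a shift and turn from the pose commanded when the call began, along the tool's axes at that moment; what a row does not reach only later rows make up. A row lasts 1/10 s, in which the tool goes at most 50 mm and 8.59 degrees, less where a joint would pass 70% of its speed; a pose out of reach is approached as far as the arm can. A call with a number of a shift or a turn outside -1 to 1 is refused whole. A call with a gripper value outside its range is refused whole. The fingers move at their own pace and stop on an object; the grip force is fixed at half the most. Time passes only in rows, so rows that repeat a pose let the fingers close, or fill a call up. It gives the time, the measured TCP pose, the force, the opening and the grip force at its end, in the units of the state.
- ctrl.get_state(): the state, without advancing time (a new reading comes with each control period).
- capture(name): name is "scene" or "top" or "wrist"; returns a dict with "color" (384x512x3 uint8, blue, green, red), "range_z" (384x512 float32, m along the optical axis (not along the pixel's ray), 0 where there is no reading), "K" (3x3 intrinsics, pixels), "rvec" (rotation vector, rad) and "tvec" (3), from world to camera coordinates, as OpenCV has them; the wrist camera has in their place "T_tool_cam" (4x4, takes a point from camera to tool coordinates, whose origin is the TCP and whose axes are the flange's). Camera axes: x right, y down, z forward; pixel columns grow to the right and rows downward; lengths in m; the calibration is good to about 2 mm. A picture is of the moment at which its call begins: read the wrist's pose just before it.
- order.finish_job(): hands the job in; it is judged then, once.
The state is a dict: "clock": time; "joint_positions": joint angles; "dq": joint speeds; "effort": joint torques, N m; "ee_pos": TCP position; "ee_rot": TCP orientation; "ft_force": force on the tool from outside, world axes, zero at the start; "wrist_torque": the same for the moment, N m; "width": finger opening in m; "grasp_force": force on a finger pad.
Only numpy, scipy, OpenCV 4.12 (cv2) and the standard library are available. Lean on these libraries where they do the work, as an engineer would, in place of code of your own. Each camera call takes 0.05 s, during which the arm holds its last target. There are 200 camera calls.

## Working session

There is one attempt and no reset: what is moved stays moved. The work goes in short steps, Python scripts to look and compute and a tool call to move; the robot and the scene stay as the last step left them, time stands still between calls to the robot, and variables do not carry over. Pictures are saved under pics/ and viewed, at most 10 in all, crops included, and the job is handed in when it is done.

Besides the shell and the picture viewer there is one more tool, called by a JSON object that holds its "name" and its "arguments". jog_arm: Moves the arm, as the interface text tells. Its arguments: {"type":"object","properties":{"targets":{"type":"array"}},"required":["targets"]}

```bash
mkdir -p pics
cat > h.py <<'E'
import numpy as np, cv2
from cell import ctrl, capture, order
def world(c,st=None):
    K=c["K"];d=c["range_z"];v,u=np.mgrid[:d.shape[0],:d.shape[1]]
    P=np.stack([(u-K[0,2])/K[0,0]*d,(v-K[1,2])/K[1,1]*d,d],-1)
    if "rvec" in c:
        R=cv2.Rodrigues(np.array(c["rvec"],float))[0];return (P-np.ravel(c["tvec"]))@R
    from scipy.spatial.transform import Rotation as Ro
    T=np.array(c["T_tool_cam"]);P=P@T[:3,:3].T+T[:3,3]
    return P@Ro.from_quat(st["ee_rot"]).as_matrix().T+st["ee_pos"]
E
python3 - <<'E'
from h import *
s=ctrl.get_state();print(s, ctrl.grip_depth)
for n in("top","scene"):
    c=capture(n);cv2.imwrite(f"pics/{n}0.png",c["color"]);np.save(f"{n}0.npy",world(c))
E
```

```text
{'clock': 0.0, 'joint_positions': array([-1.27402754e+00,  2.41385915e-01,  3.69632717e-03,  1.33519702e+00,
        9.07600273e-06,  1.57079906e+00]), 'dq': array([-0.0006403 , -0.00046328,  0.00188558, -0.00231421,  0.00157251,
        0.00105417]), 'effort': array([-8.49988937e-04, -3.72317576e+01,  2.52407652e+01,  1.70489377e-02,
       -4.84426323e-06, -4.06969093e-06]), 'ee_pos': array([ 0.14603001, -0.47752596,  0.23041583]), 'ee_rot': array([ 9.89010883e-01,  1.47839037e-01, -1.50027588e-04, -1.03432801e-03]), 'ft_force': array([-0.5019183 ,  0.44449281, -0.10243741]), 'wrist_torque': array([ 0.01120141,  0.0042624 , -0.00298776]), 'grasp_force': 0.0, 'width': 0.08559997469927826} 0.0187
```

View pics/top0.png

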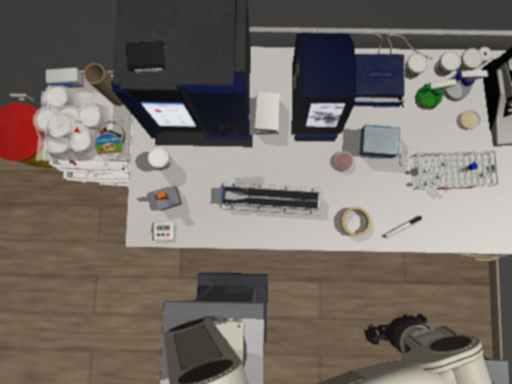

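View pics/scene0.png

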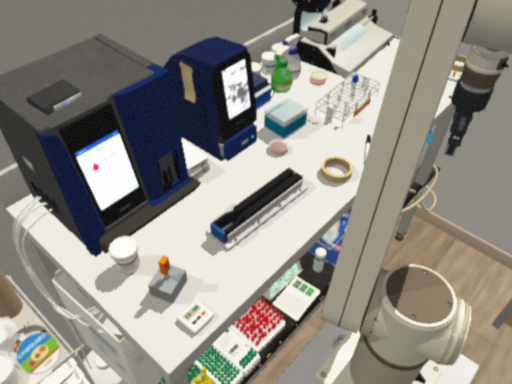

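The top view shows the guide around (270,199), with its blue mouth end at the left (224,196). The stand and orange handle are at (161,197), the jar at (158,158), the timer at (163,231) and the tape at (355,222). The scene view agrees.

Run:
```python
from h import *
P=np.load("top0.npy");im=cv2.imread("pics/top0.png");h=cv2.cvtColor(im,cv2.COLOR_BGR2HSV)
print("table",P[215,190],P[240,300])
def rect(m,nm):
    q=P[m][:,:2].astype(np.float32);r=cv2.minAreaRect(q*1000);print(nm,m.sum(),P[m].mean(0).round(4),np.round(r[0],1),np.round(r[1],1),round(r[2],2))
win=np.zeros(im.shape[:2],bool)
w=win.copy();w[175:225,205:335]=1; rect(w&(P[...,2]>.006)&(P[...,2]<.07),"guide")
rect(w&(P[...,2]>.04)&(P[...,2]<.07),"rails")
m=w&(h[...,0]>95)&(h[...,0]<125)&(h[...,1]>130)&(h[...,2]>50);rect(m,"blue")
w=win.copy();w[180:218,130:190]=1
rect(w&(P[...,2]>.03)&(P[...,2]<.055),"stand")
rect(w&(h[...,0]<20)&(h[...,1]>150)&(P[...,2]>.09),"handle")
for n,(r,c) in dict(jar=(158,158),timer=(231,163),tape=(209,355)).items(): print(n,P[r,c].round(3))
print("box",P[140,200].round(3),P[60,130].round(3),P[130,310].round(3))
```

```text
table [0.42524757 0.08651741 0.00081446] [ 0.35171713 -0.2704632  -0.0022252 ]
guide 2674 [ 0.4809 -0.1742  0.0315] [ 480.7 -172.7] [158.8 412.4] 0.95
rails 1201 [ 0.4822 -0.1876  0.0508] [ 482.5 -173.1] [311.   55.2] 88.1
blue 24 [ 0.4848 -0.0284  0.1063] [425.8 -77.2] [197.9  28.3] 39.77
stand 381 [0.4754 0.1533 0.0429] [476.7 156.3] [60.8 71.6] 18.74
handle 47 [0.4767 0.154  0.1111] [476.8 155.6] [13.9 23.5] 17.9
jar [0.597 0.18  0.076]
timer [0.372 0.169 0.011]
tape [ 0.453 -0.441  0.026]
box [0.662 0.055 0.05 ] [0.776 0.177 0.392] [ 0.681 -0.287  0.125]
```

{"name": "jog_arm", "arguments": {"targets": [[[0, 0.07, -0.07, 0, -0.05], [0, 0.14, -0.14, 0, -0.1], [0, 0.21, -0.21, 0, -0.16], [0, 0.28, -0.28, 0, -0.22], [0.1, 0.35, -0.35, 0, -0.28], [0.2, 0.42, -0.42, 0, -0.34], [0.3, 0.48, -0.48, 0, -0.4], [0.4, 0.54, -0.54, 0, -0.45], [0.4, 0.59, -0.59, 0, -0.5], [0.4, 0.62, -0.63, 0, -0.5]]]}}

```text
clock: 1.1
ee_pos: [0.3101, -0.163, 0.2311]
ee_rot: [0.856, 0.516, 0.0, -0.0]
ft_force: [-0.3, -0.0, 0.1]
width: 0.0514
grasp_force: 0.0
```

{"name": "jog_arm", "arguments": {"targets": [[[0.4, 0.1, 0, 0, -0.06], [0.4, 0.2, 0, 0, -0.12], [0.4, 0.3, 0, 0, -0.18], [0.4, 0.4, 0, 0, -0.25], [0.4, 0.5, 0, 0, -0.31], [0.4, 0.6, 0, 0, -0.37], [0.4, 0.7, 0, 0, -0.43], [0.4, 0.8, 0, 0, -0.48], [0.4, 0.9, 0, 0, -0.51], [0.4, 0.9, 0, 0, -0.51]]]}}

```text
clock: 2.1
ee_pos: [0.4802, 0.157, 0.2301]
ee_rot: [0.586, 0.81, 0.0, -0.0]
ft_force: [-0.3, -0.1, -0.2]
width: 0.0515
grasp_force: 0.0
```

Run:
```python
from h import *
s=ctrl.get_state();print(s["ee_pos"],s["ee_rot"])
c=capture("wrist");cv2.imwrite("pics/w1.png",c["color"]);P=world(c,s);np.save("w1.npy",P);print(c["T_tool_cam"])
h=cv2.cvtColor(c["color"],cv2.COLOR_BGR2HSV)
o=(h[...,0]<20)&(h[...,1]>150)
print(o.sum(),np.percentile(P[o],[5,50,95],axis=0).round(4))
for n,m in (("top",o&(P[...,2]>.105)&(P[...,2]<.12)),("stand",(P[...,2]>.035)&(P[...,2]<.05)&(abs(P[...,0]-.477)<.06)&(abs(P[...,1]-.155)<.06))):
    if m.sum()>5:
        r=cv2.minAreaRect(P[m][:,:2].astype(np.float32)*1000);print(n,m.sum(),r,P[m].mean(0))
```

```text
[0.48018451 0.1569769  0.23011402] [ 5.86307059e-01  8.10088732e-01  3.64089163e-04 -3.83183691e-04]
[[ 1.03889944e-03 -9.50987803e-01 -3.09226648e-01  7.93501384e-02]
 [ 9.99999296e-01  1.16544728e-03 -2.24519585e-04 -1.00549191e-04]
 [ 5.73902743e-04 -3.09226197e-01  9.50988344e-01 -1.42605101e-01]
 [ 0.00000000e+00  0.00000000e+00  0.00000000e+00  1.00000000e+00]]
308 [[ 0.4701  0.1458 -0.1165]
 [ 0.4765  0.1549  0.1128]
 [ 0.5772  0.3175  0.114 ]]
top 283 ((476.478515625, 154.68528747558594), (10.504937171936035, 20.486238479614258), 18.350440979003906) [0.47645879 0.15464306 0.11290997]
stand 2983 ((476.2478332519531, 153.8614959716797), (59.748504638671875, 70.2777328491211), 19.486948013305664) [0.4751977  0.15835833 0.04196404]
```

View pics/w1.png

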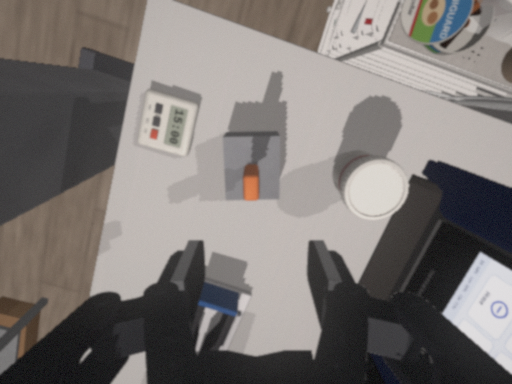

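The wrist view shows the orange handle at about (251,182) in its grey stand, between the open fingers' line, with the jar clear to the right at (374,187). I'll go down and grip.

{"name": "jog_arm", "arguments": {"targets": [[[0.4, -0.0025, -0.0105, 0.09, -0.007], [0.4, -0.0025, -0.0105, 0.18, -0.007], [0.4, -0.0025, -0.0105, 0.26, -0.007], [0.4, -0.0025, -0.0105, 0.33, -0.007], [0.4, -0.0025, -0.0105, 0.38, -0.007], [0.4, -0.0025, -0.0105, 0.4, -0.007], [0.4, -0.0025, -0.0105, 0.4, -0.007], [1, -0.0025, -0.0105, 0.4, -0.007], [1, -0.0025, -0.0105, 0.4, -0.007], [1, -0.0025, -0.0105, 0.4, -0.007]]]}}

```text
clock: 3.15
ee_pos: [0.4764, 0.1514, 0.0728]
ee_rot: [0.584, 0.812, 0.001, 0.001]
ft_force: [-0.1, -0.0, 1.3]
width: 0.013
grasp_force: 58.4
```

{"name": "jog_arm", "arguments": {"targets": [[[1, 0, 0, 0, 0], [1, 0, 0, -0.02, 0], [1, 0, 0, -0.04, 0], [1, 0, 0, -0.06, 0], [1, 0, 0, -0.09, 0], [1, 0, 0, -0.12, 0], [1, 0, 0, -0.15, 0], [1, 0, 0, -0.18, 0], [1, 0, 0, -0.21, 0], [1, 0, 0, -0.22, 0]]]}}

```text
clock: 4.15
ee_pos: [0.4756, 0.1512, 0.1611]
ee_rot: [0.584, 0.812, 0.001, 0.001]
ft_force: [0.4, -0.2, -0.2]
width: 0.0134
grasp_force: 59.3
```

```bash
cat > g.py <<'E'
from h import *
import sys
tag=sys.argv[1]
s=ctrl.get_state();q=s["ee_rot"];yaw=np.degrees(2*np.arctan2(q[1],q[0]))
print("t",s["clock"],s["ee_pos"].round(4),"yaw",yaw.round(2),"q",q.round(4),"F",s["ft_force"].round(2),"M",s["wrist_torque"].round(3),s["width"],s["grasp_force"])
c=capture("wrist");cv2.imwrite(f"pics/{tag}.png",c["color"]);P=world(c,s);np.save(tag+".npy",P)
h=cv2.cvtColor(c["color"],cv2.COLOR_BGR2HSV)
o=(h[...,0]<20)&(h[...,1]>150)&(abs(P[...,:2]-s["ee_pos"][:2]).max(-1)<.06)
print("orange",o.sum(),[x for x in np.percentile(P[o],[2,50,98],axis=0).round(4)] if o.any() else "")
m=(P[...,2]>.044)&(P[...,2]<.056)&(P[...,0]>.43)&(P[...,0]<.54)&(P[...,1]<.0)&(P[...,1]>-.35)
if m.sum()>50:
    r=cv2.minAreaRect(P[m][:,:2].astype(np.float32)*1000);print("rails",m.sum(),r)
E
python3 g.py w2
```

```text
t 4.15 [0.4756 0.1512 0.1611] yaw 108.53 q [5.840e-01 8.117e-01 9.000e-04 7.000e-04] F [ 0.38 -0.21 -0.19] M [ 0.005 -0.051 -0.023] 0.013443870015861167 59.32894170284271
orange 1684 [array([0.467 , 0.1444, 0.1972]), array([0.4741, 0.156 , 0.201 ]), array([0.4817, 0.1658, 0.2022])]
```

View pics/w2.png

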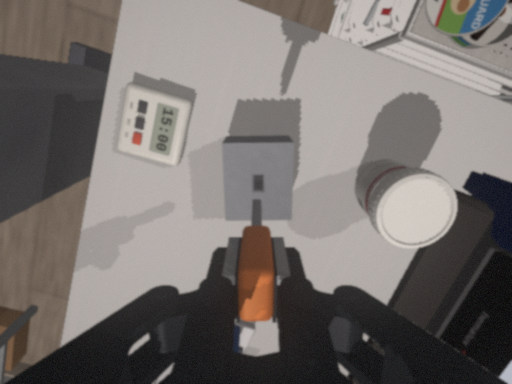

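The blade is out of the stand and held at (256,270), with the empty pocket at (258,183). Next I'll hover over the far part of the guide, so the wrist camera sees the slot, and measure the guide's line.

{"name": "jog_arm", "arguments": {"targets": [[[1, -0.05, -0.015, -0.02, 0.02], [1, -0.16, -0.05, -0.04, 0.05], [1, -0.27, -0.08, -0.06, 0.08], [1, -0.38, -0.115, -0.08, 0.11], [1, -0.49, -0.15, -0.1, 0.14], [1, -0.6, -0.18, -0.1, 0.17], [1, -0.71, -0.215, -0.1, 0.2], [1, -0.82, -0.25, -0.1, 0.227], [1, -0.92, -0.28, -0.1, 0.227], [1, -0.957, -0.29, -0.1, 0.227]]]}}

```text
clock: 5.2
ee_pos: [0.486, -0.2524, 0.1986]
ee_rot: [0.72, 0.694, -0.001, -0.0]
ft_force: [-0.3, 0.3, -0.2]
width: 0.0131
grasp_force: 59.2
```

```bash
python3 g.py w3
```

```text
t 5.2 [ 0.486  -0.2524  0.1986] yaw 87.86 q [ 7.202e-01  6.938e-01 -5.000e-04 -1.000e-04] F [-0.26  0.27 -0.21] M [0.036 0.016 0.012] 0.013103259765045233 59.236634373664856
orange 2112 [array([ 0.4799, -0.2587,  0.2184]), array([ 0.4864, -0.2448,  0.2382]), array([ 0.4924, -0.2374,  0.2396])]
rails 10160 ((481.338134765625, -215.90220642089844), (224.8968963623047, 50.19504165649414), 87.37171936035156)
```

View pics/w3.png

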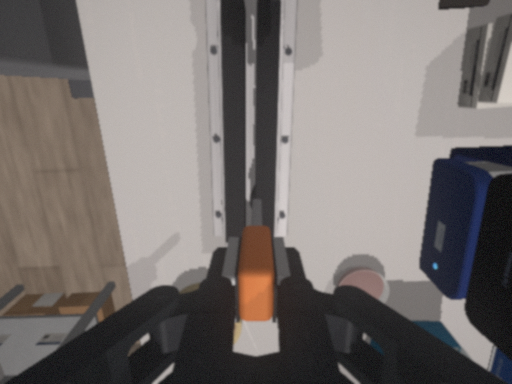

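The slot runs up the picture from about (251,200) to (250,0), with the blade's shank in line at (256,210). I'll fit the slot's centre line from depth.

```bash
cat > fit.py <<'E'
from h import *
import sys
P=np.load(sys.argv[1]+".npy");ylo,yhi=float(sys.argv[2]),float(sys.argv[3])
im=cv2.imread(f"pics/{sys.argv[1]}.png")
g=(abs(P[...,0]-.483)<.05)&(P[...,1]>ylo)&(P[...,1]<yhi)
R=g&(P[...,2]>.043)&(P[...,2]<.057);B=g&(P[...,2]>.003)
out=[]
for r in range(im.shape[0]):
    x=P[r,R[r],0];
    if len(x)<20: continue
    x=np.sort(x);d=np.diff(x);i=d.argmax();b=P[r,B[r],0]
    out.append((P[r,R[r],1].mean(),(x[0]+x[-1])/2,(x[i]+x[i+1])/2,d[i],x[-1]-x[0],(b.min()+b.max())/2))
o=np.array(out);print(len(o))
if len(o)>3:
  for k,n in((1,"outer"),(2,"slot"),(5,"base")):
    a=np.polyfit(o[:,0],o[:,k],1)
    for _ in range(3):
        e=o[:,k]-np.polyval(a,o[:,0]);w=abs(e)<2*np.median(abs(e))+1e-4;a=np.polyfit(o[w,0],o[w,k],1)
    print(n,"x at y=-.05,-.10,-.20,-.30:",np.polyval(a,[-.05,-.1,-.2,-.3]).round(4),"yaw",-np.degrees(np.arctan(a[0])).round(2),"rms",e[w].std().round(5))
  print(o[::12].round(4))
m=R;print("rail y range",np.percentile(P[m][:,1],[.2,99.8]), "z",np.median(P[m][:,2]))
E
python3 fit.py w3 -.33 -.08
```

```text
237
outer x at y=-.05,-.10,-.20,-.30: [0.489  0.4867 0.4821 0.4774] yaw -2.64 rms 0.00021
slot x at y=-.05,-.10,-.20,-.30: [0.4892 0.4868 0.4822 0.4776] yaw -2.65 rms 0.00012
base x at y=-.05,-.10,-.20,-.30: [0.4896 0.487  0.4818 0.4767] yaw -2.96 rms 0.0002
[[-0.1043  0.4865  0.4865  0.0114  0.0488  0.4872]
 [-0.1129  0.4862  0.4861  0.01    0.0494  0.4861]
 [-0.1218  0.4853  0.4857  0.0101  0.0491  0.4858]
 [-0.1308  0.4854  0.4853  0.0102  0.0486  0.4854]
 [-0.14    0.4851  0.485   0.0103  0.0491  0.485 ]
 [-0.1493  0.4841  0.4846  0.0104  0.0488  0.4846]
 [-0.159   0.4837  0.4842  0.0105  0.0495  0.484 ]
 [-0.1688  0.4838  0.4838  0.0106  0.0491  0.4836]
 [-0.1788  0.4829  0.4834  0.0107  0.0487  0.4824]
 [-0.1891  0.4825  0.4829  0.0108  0.0493  0.4828]
 [-0.1997  0.4825  0.4825  0.0109  0.0489  0.4817]
 [-0.2104  0.4816  0.4816  0.0101  0.0485  0.4818]
 [-0.2214  0.4811  0.4811  0.0102  0.0493  0.4805]
 [-0.2327  0.4802  0.4806  0.0104  0.0489  0.4807]
 [-0.2443  0.4802  0.4801  0.0105  0.0484  0.4795]
 [-0.2561  0.4797  0.4797  0.0106  0.0491  0.4789]
 [-0.2682  0.4787  0.4791  0.0108  0.0486  0.4783]
 [-0.2807  0.4781  0.4816  0.0168  0.0495  0.4777]
 [-0.2935  0.4781  0.4816  0.018   0.049   0.4772]
 [-0.3063  0.477   0.4841  0.0263  0.0486  0.476 ]]
rail y range [-0.31726822 -0.1040747 ] z 0.0499692390897363
```

{"name": "jog_arm", "arguments": {"targets": [[[1, 0.05, -0.001, 0, 0.001], [1, 0.15, -0.003, 0, 0.002], [1, 0.26, -0.006, 0, 0.004], [1, 0.37, -0.008, 0, 0.006], [1, 0.46, -0.011, 0, 0.006], [1, 0.488, -0.011, 0.03, 0.006], [1, 0.488, -0.011, 0.08, 0.006], [1, 0.488, -0.011, 0.12, 0.006], [1, 0.488, -0.011, 0.145, 0.006], [1, 0.488, -0.011, 0.145, 0.006]]]}}

```text
clock: 6.25
ee_pos: [0.4872, -0.0527, 0.1397]
ee_rot: [0.722, 0.692, -0.001, -0.002]
ft_force: [-0.3, 0.2, -0.9]
width: 0.0136
grasp_force: 59.2
```

```bash
python3 g.py w4;python3 - <<'E'
from h import *
P=np.load("w4.npy");im=cv2.imread("pics/w4.png");h=cv2.cvtColor(im,cv2.COLOR_BGR2HSV)
b=(h[...,0]>95)&(h[...,0]<125)&(h[...,1]>130)&(h[...,2]>50)&(abs(P[...,0]-.487)<.06)&(abs(P[...,1]+.03)<.06)
print(b.sum(),np.percentile(P[b],[2,50,98],axis=0).round(4) if b.any() else "")
E
```

```text
t 6.25 [ 0.4872 -0.0527  0.1397] yaw 87.62 q [ 0.7216  0.6923 -0.0012 -0.0016] F [-0.32  0.19 -0.89] M [ 0.009 -0.05   0.087] 0.013601755695082577 59.23089623451233
orange 2393 [array([ 0.4812, -0.0595,  0.151 ]), array([ 0.488 , -0.0439,  0.1792]), array([ 0.4939, -0.0377,  0.1808])]
rails 3677 ((486.1383361816406, -115.52348327636719), (190.78147888183594, 50.07563018798828), 87.34561920166016)
34 [[ 0.4759 -0.0266  0.0489]
 [ 0.4963 -0.0245  0.0502]
 [ 0.5056  0.0264  0.2824]]
```

View pics/w4.png

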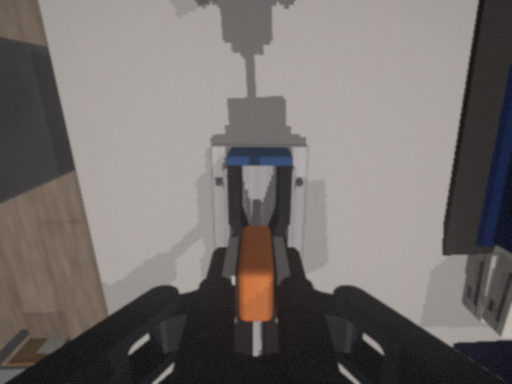

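The wrist view shows the blue plate at (260,157) and the mouth between the rails ahead of the blade at (257,205). The blade sits about 1.7 mm towards -x, so I'll correct that and lower it.

{"name": "jog_arm", "arguments": {"targets": [[[1, -0.01, 0.004, 0, 0.003], [1, -0.01, 0.004, 0.01, 0.003], [1, -0.01, 0.004, 0.03, 0.003], [1, -0.01, 0.004, 0.05, 0.003], [1, -0.01, 0.004, 0.07, 0.003], [1, -0.01, 0.004, 0.09, 0.003], [1, -0.01, 0.004, 0.11, 0.003], [1, -0.01, 0.004, 0.13, 0.003], [1, -0.01, 0.004, 0.145, 0.003], [1, -0.01, 0.004, 0.15, 0.003]]]}}

```text
clock: 7.3
ee_pos: [0.4896, -0.0575, 0.0804]
ee_rot: [0.724, 0.69, -0.0, -0.001]
ft_force: [0.1, -0.5, -0.8]
width: 0.0133
grasp_force: 59.2
```

```bash
python3 g.py w5
```

```text
t 7.3 [ 0.4896 -0.0575  0.0804] yaw 87.3 q [ 7.236e-01  6.902e-01 -5.000e-04 -6.000e-04] F [ 0.06 -0.54 -0.82] M [-0.012  0.019  0.039] 0.013257485949683113 59.23687756061554
orange 2613 [array([ 0.4836, -0.0641,  0.0868]), array([ 0.4903, -0.0472,  0.1197]), array([ 0.4962, -0.0425,  0.1214])]
rails 4559 ((487.6156311035156, -87.36958312988281), (134.6385498046875, 50.22001647949219), 87.39737701416016)
```

{"name": "jog_arm", "arguments": {"targets": [[[1, -0.005, -0.002, 0, 0], [1, -0.015, -0.002, 0, 0], [1, -0.027, -0.002, 0, 0], [1, -0.039, -0.002, 0, 0], [1, -0.051, -0.002, 0, 0], [1, -0.063, -0.002, 0, 0], [1, -0.075, -0.002, 0, 0], [1, -0.087, -0.002, 0, 0], [1, -0.099, -0.002, 0, 0], [1, -0.105, -0.002, 0, 0]]]}}

```text
clock: 8.35
ee_pos: [0.4874, -0.1001, 0.0813]
ee_rot: [0.724, 0.69, -0.0, 0.0]
ft_force: [-0.6, 0.7, -0.6]
width: 0.0131
grasp_force: 59.2
```

```bash
python3 g.py w6; python3 fit.py w6 -.2 -.0 | head -4
```

```text
t 8.35 [ 0.4874 -0.1001  0.0813] yaw 87.27 q [ 0.7238  0.69   -0.      0.    ] F [-0.61  0.68 -0.59] M [ 0.042 -0.029  0.005] 0.013069992567652367 59.23862814903259
orange 2787 [array([ 0.4813, -0.1068,  0.0853]), array([ 0.488 , -0.0886,  0.1204]), array([ 0.494 , -0.085 ,  0.1223])]
rails 7663 ((486.1832580566406, -109.06768798828125), (176.87461853027344, 50.35261154174805), 87.19703674316406)
188
outer x at y=-.05,-.10,-.20,-.30: [0.4892 0.487  0.4825 0.478 ] yaw -2.57 rms 0.0001
slot x at y=-.05,-.10,-.20,-.30: [0.4892 0.4869 0.4824 0.4779] yaw -2.58 rms 6e-05
base x at y=-.05,-.10,-.20,-.30: [0.4888 0.4865 0.4821 0.4776] yaw -2.57 rms 0.00041
```

{"name": "jog_arm", "arguments": {"targets": [[[1, 0, -0.0015, 0, 0], [1, -0.008, -0.0015, 0, 0], [1, -0.016, -0.0015, 0, 0], [1, -0.024, -0.0015, 0, 0], [1, -0.032, -0.0015, 0, 0], [1, -0.04, -0.0015, 0, 0], [1, -0.048, -0.0015, 0, 0], [1, -0.056, -0.0015, 0, 0], [1, -0.064, -0.0015, 0, 0], [1, -0.07, -0.0015, 0, 0]]]}}

```text
clock: 9.4
ee_pos: [0.4854, -0.1278, 0.0813]
ee_rot: [0.724, 0.69, -0.0, -0.0]
ft_force: [-0.5, -0.3, -0.9]
width: 0.0135
grasp_force: 59.2
```

```bash
python3 g.py w7; python3 fit.py w7 -.2 -.0 | head -4
```

```text
t 9.4 [ 0.4854 -0.1278  0.0813] yaw 87.29 q [ 0.7237  0.6902 -0.     -0.    ] F [-0.49 -0.28 -0.88] M [-0.002 -0.015 -0.01 ] 0.01350964603935277 59.23872649669647
orange 2862 [array([ 0.4794, -0.1343,  0.0842]), array([ 0.4861, -0.116 ,  0.1204]), array([ 0.4922, -0.1128,  0.1224])]
rails 11440 ((485.6187438964844, -124.82389831542969), (208.2636260986328, 50.27083969116211), 87.31439208984375)
218
outer x at y=-.05,-.10,-.20,-.30: [0.4891 0.4868 0.4822 0.4776] yaw -2.63 rms 7e-05
slot x at y=-.05,-.10,-.20,-.30: [0.4891 0.4868 0.4821 0.4775] yaw -2.67 rms 4e-05
base x at y=-.05,-.10,-.20,-.30: [0.4891 0.4863 0.4807 0.475 ] yaw -3.22 rms 0.0001
```

The blade is in the straight slot, centred and free. From here I'll search in short steps, watching the lateral force and the drag.

{"name": "jog_arm", "arguments": {"targets": [[[1, -0.003, 0, 0.002, 0], [1, -0.007, 0, 0.004, 0], [1, -0.011, 0, 0.006, 0], [1, -0.015, 0, 0.006, 0], [1, -0.019, 0, 0.006, 0], [1, -0.023, 0, 0.006, 0], [1, -0.027, 0, 0.006, 0], [1, -0.031, 0, 0.006, 0], [1, -0.035, 0, 0.006, 0], [1, -0.039, 0, 0.006, 0]]]}}

```text
clock: 10.45
ee_pos: [0.4847, -0.1432, 0.0789]
ee_rot: [0.724, 0.69, -0.0, -0.0]
ft_force: [0.1, 0.4, -0.3]
width: 0.0129
grasp_force: 59.2
```

{"name": "jog_arm", "arguments": {"targets": [[[1, -0.003, 0, 0, 0], [1, -0.006, 0, 0, 0], [1, -0.009, 0, 0, 0], [1, -0.012, 0, 0, 0], [1, -0.015, 0, 0, 0], [1, -0.018, 0, 0, 0], [1, -0.021, 0, 0, 0], [1, -0.024, 0, 0, 0], [1, -0.027, 0, 0, 0], [1, -0.03, 0, 0, 0]]]}}

```text
clock: 11.45
ee_pos: [0.4842, -0.1552, 0.0789]
ee_rot: [0.724, 0.69, 0.0, 0.0]
ft_force: [0.1, 0.2, -1.5]
width: 0.0131
grasp_force: 59.2
```

{"name": "jog_arm", "arguments": {"targets": [[[1, -0.003, 0, 0, 0], [1, -0.006, 0, 0, 0], [1, -0.009, 0, 0, 0], [1, -0.012, 0, 0, 0], [1, -0.015, 0, 0, 0], [1, -0.018, 0, 0, 0], [1, -0.021, 0, 0, 0], [1, -0.024, 0, 0, 0], [1, -0.027, 0, 0, 0], [1, -0.03, 0, 0, 0]]]}}

```text
clock: 12.45
ee_pos: [0.4836, -0.1672, 0.0789]
ee_rot: [0.724, 0.69, -0.0, -0.0]
ft_force: [1.2, -0.4, -0.0]
width: 0.0132
grasp_force: 59.2
```

{"name": "jog_arm", "arguments": {"targets": [[[1, -0.003, 0, 0, 0], [1, -0.006, 0, 0, 0], [1, -0.009, 0, 0, 0], [1, -0.012, 0, 0, 0], [1, -0.015, 0, 0, 0], [1, -0.018, 0, 0, 0], [1, -0.021, 0, 0, 0], [1, -0.024, 0, 0, 0], [1, -0.027, 0, 0, 0], [1, -0.03, 0, 0, 0]]]}}

```text
clock: 13.45
ee_pos: [0.483, -0.1792, 0.0789]
ee_rot: [0.724, 0.69, 0.0, 0.0]
ft_force: [-0.1, -1.0, -1.0]
width: 0.0135
grasp_force: 59.2
```

{"name": "jog_arm", "arguments": {"targets": [[[1, -0.003, 0, 0, 0], [1, -0.006, 0, 0, 0], [1, -0.009, 0, 0, 0], [1, -0.012, 0, 0, 0], [1, -0.015, 0, 0, 0], [1, -0.018, 0, 0, 0], [1, -0.021, 0, 0, 0], [1, -0.024, 0, 0, 0], [1, -0.027, 0, 0, 0], [1, -0.03, 0, 0, 0]]]}}

```text
clock: 14.45
ee_pos: [0.4825, -0.1911, 0.0789]
ee_rot: [0.724, 0.69, 0.0, 0.0]
ft_force: [-0.1, -0.0, -0.4]
width: 0.0133
grasp_force: 59.2
```

{"name": "jog_arm", "arguments": {"targets": [[[1, -0.003, 0, 0, 0], [1, -0.006, 0, 0, 0], [1, -0.009, 0, 0, 0], [1, -0.012, 0, 0, 0], [1, -0.015, 0, 0, 0], [1, -0.018, 0, 0, 0], [1, -0.021, 0, 0, 0], [1, -0.024, 0, 0, 0], [1, -0.027, 0, 0, 0], [1, -0.03, 0, 0, 0]]]}}

```text
clock: 15.45
ee_pos: [0.4819, -0.2031, 0.0789]
ee_rot: [0.724, 0.69, -0.0, -0.0]
ft_force: [0.2, 0.5, -0.7]
width: 0.013
grasp_force: 59.2
```

{"name": "jog_arm", "arguments": {"targets": [[[1, -0.003, 0, 0, 0], [1, -0.006, 0, 0, 0], [1, -0.009, 0, 0, 0], [1, -0.012, 0, 0, 0], [1, -0.015, 0, 0, 0], [1, -0.018, 0, 0, 0], [1, -0.021, 0, 0, 0], [1, -0.024, 0, 0, 0], [1, -0.027, 0, 0, 0], [1, -0.03, 0, 0, 0]]]}}

```text
clock: 16.45
ee_pos: [0.4813, -0.2151, 0.0789]
ee_rot: [0.724, 0.69, -0.0, 0.0]
ft_force: [0.4, -0.1, -0.6]
width: 0.0134
grasp_force: 59.2
```

{"name": "jog_arm", "arguments": {"targets": [[[1, -0.003, 0, 0, 0], [1, -0.006, 0, 0, 0], [1, -0.009, 0, 0, 0], [1, -0.012, 0, 0, 0], [1, -0.015, 0, 0, 0], [1, -0.018, 0, 0, 0], [1, -0.021, 0, 0, 0], [1, -0.024, 0, 0, 0], [1, -0.027, 0, 0, 0], [1, -0.03, 0, 0, 0]]]}}

```text
clock: 17.45
ee_pos: [0.4808, -0.2271, 0.0789]
ee_rot: [0.724, 0.69, -0.0, -0.0]
ft_force: [0.5, 0.2, -1.0]
width: 0.0135
grasp_force: 59.2
```

{"name": "jog_arm", "arguments": {"targets": [[[1, -0.003, 0, 0, 0], [1, -0.006, 0, 0, 0], [1, -0.009, 0, 0, 0], [1, -0.012, 0, 0, 0], [1, -0.015, 0, 0, 0], [1, -0.018, 0, 0, 0], [1, -0.021, 0, 0, 0], [1, -0.024, 0, 0, 0], [1, -0.027, 0, 0, 0], [1, -0.03, 0, 0, 0]]]}}

```text
clock: 18.45
ee_pos: [0.4802, -0.2391, 0.0789]
ee_rot: [0.724, 0.69, 0.0, 0.0]
ft_force: [-0.7, -0.8, -1.0]
width: 0.0133
grasp_force: 59.2
```

{"name": "jog_arm", "arguments": {"targets": [[[1, -0.003, 0, 0, 0], [1, -0.006, 0, 0, 0], [1, -0.009, 0, 0, 0], [1, -0.012, 0, 0, 0], [1, -0.015, 0, 0, 0], [1, -0.018, 0, 0, 0], [1, -0.021, 0, 0, 0], [1, -0.024, 0, 0, 0], [1, -0.027, 0, 0, 0], [1, -0.03, 0, 0, 0]]]}}

```text
clock: 19.45
ee_pos: [0.4796, -0.2511, 0.0789]
ee_rot: [0.724, 0.69, -0.0, -0.0]
ft_force: [-0.0, -0.1, -1.3]
width: 0.013
grasp_force: 59.2
```

{"name": "jog_arm", "arguments": {"targets": [[[1, -0.003, 0, 0, 0], [1, -0.006, 0, 0, 0], [1, -0.009, 0, 0, 0], [1, -0.012, 0, 0, 0], [1, -0.015, 0, 0, 0], [1, -0.018, 0, 0, 0], [1, -0.021, 0, 0, 0], [1, -0.024, 0, 0, 0], [1, -0.027, 0, 0, 0], [1, -0.03, 0, 0, 0]]]}}

```text
clock: 20.45
ee_pos: [0.479, -0.2631, 0.0789]
ee_rot: [0.724, 0.69, -0.0, 0.0]
ft_force: [0.3, -0.3, -0.8]
width: 0.0133
grasp_force: 59.2
```

{"name": "jog_arm", "arguments": {"targets": [[[1, -0.003, 0, 0, 0], [1, -0.006, 0, 0, 0], [1, -0.009, 0, 0, 0], [1, -0.012, 0, 0, 0], [1, -0.015, 0, 0, 0], [1, -0.018, 0, 0, 0], [1, -0.021, 0, 0, 0], [1, -0.024, 0, 0, 0], [1, -0.027, 0, 0, 0], [1, -0.03, 0, 0, 0]]]}}

```text
clock: 21.45
ee_pos: [0.4772, -0.2737, 0.0783]
ee_rot: [0.723, 0.69, -0.0, -0.002]
ft_force: [-3.1, 4.6, -0.0]
width: 0.0134
grasp_force: 59.5
```

Drag begins at about guide y −94. I'll go on in smaller steps.

{"name": "jog_arm", "arguments": {"targets": [[[1, -0.001, 0, 0, 0], [1, -0.002, 0, 0, 0], [1, -0.003, 0, 0, 0], [1, -0.004, 0, 0, 0], [1, -0.005, 0, 0, 0], [1, -0.006, 0, 0, 0], [1, -0.007, 0, 0, 0], [1, -0.008, 0, 0, 0], [1, -0.009, 0, 0, 0], [1, -0.01, 0, 0, 0]]]}}

```text
clock: 22.45
ee_pos: [0.4769, -0.2759, 0.0779]
ee_rot: [0.723, 0.691, 0.001, -0.003]
ft_force: [-2.3, 9.0, -0.0]
width: 0.0133
grasp_force: 59.6
```

{"name": "jog_arm", "arguments": {"targets": [[[1, -0.001, 0, 0, 0], [1, -0.003, 0, 0, 0], [1, -0.005, 0, 0, 0], [1, -0.007, 0, 0, 0], [1, -0.009, 0, 0, 0], [1, -0.011, 0, 0, 0], [1, -0.012, 0, 0, 0], [1, -0.013, 0, 0, 0], [1, -0.014, 0, 0, 0], [1, -0.015, 0, 0, 0]]]}}

```text
clock: 23.45
ee_pos: [0.4768, -0.2837, 0.0781]
ee_rot: [0.724, 0.69, 0.0, -0.002]
ft_force: [-3.9, 5.5, -0.8]
width: 0.013
grasp_force: 59.4
```

{"name": "jog_arm", "arguments": {"targets": [[[1, -0.002, 0, 0.001, 0], [1, -0.004, 0, 0.002, 0], [1, -0.006, 0, 0.003, 0], [1, -0.007, 0, 0.004, 0], [1, -0.008, 0, 0.005, 0], [1, -0.008, 0, 0.006, 0], [1, -0.008, 0, 0.006, 0], [1, -0.006, 0, 0.006, 0], [1, -0.006, 0, 0.006, 0], [1, -0.006, 0, 0.006, 0]]]}}

```text
clock: 24.45
ee_pos: [0.4767, -0.288, 0.0766]
ee_rot: [0.724, 0.69, -0.001, -0.0]
ft_force: [-5.6, 0.7, 2.1]
width: 0.0134
grasp_force: 59.7
```

```bash
python3 g.py w8; python3 fit.py w8 -.3 -.0 | head -4
```

```text
t 24.45 [ 0.4767 -0.288   0.0766] yaw 87.25 q [ 7.239e-01  6.900e-01 -1.300e-03 -3.000e-04] F [-5.62  0.71  2.15] M [0.291 1.374 0.018] 0.013397250316093543 59.675472378730774
orange 2791 [array([ 0.4708, -0.2941,  0.0796]), array([ 0.4775, -0.2762,  0.1157]), array([ 0.4834, -0.2726,  0.1177])]
rails 18228 ((480.51116943359375, -235.3041229248047), (134.51712036132812, 50.33976745605469), 87.38758087158203)
247
outer x at y=-.05,-.10,-.20,-.30: [0.489  0.4867 0.4821 0.4775] yaw -2.63 rms 0.00013
slot x at y=-.05,-.10,-.20,-.30: [0.4891 0.4868 0.4821 0.4774] yaw -2.69 rms 8e-05
base x at y=-.05,-.10,-.20,-.30: [0.4904 0.4876 0.4821 0.4765] yaw -3.17 rms 0.00011
```

{"name": "jog_arm", "arguments": {"targets": [[[0.9, 0, 0, 0, 0], [0.8, 0, 0, 0, 0], [0.7, 0, 0, 0, 0], [0.6, 0, 0, 0, 0], [0.5, 0, 0, 0, 0], [0.4, 0, 0, 0, 0], [0.4, 0, 0, 0, 0], [0.4, 0, 0, 0, 0], [0.4, 0, 0, -0.01, 0], [0.4, 0, 0, -0.02, 0]]]}}

```text
clock: 25.5
ee_pos: [0.4779, -0.2873, 0.0847]
ee_rot: [0.724, 0.69, -0.0, -0.0]
ft_force: [-0.0, -0.3, 0.4]
width: 0.0514
grasp_force: 0.0
```

{"name": "jog_arm", "arguments": {"targets": [[[0.4, 0, 0, -0.02, 0], [0.4, 0, 0, -0.06, 0], [0.4, 0, 0, -0.1, 0], [0.4, 0, 0, -0.15, 0], [0.4, 0, 0, -0.2, 0], [0.4, -0.03, 0, -0.25, 0], [0.4, -0.07, 0, -0.3, 0], [0.4, -0.1, 0, -0.3, 0], [0.4, -0.1, 0, -0.3, 0], [0.4, -0.1, 0, -0.3, 0]]]}}

```text
clock: 26.5
ee_pos: [0.4753, -0.3268, 0.2033]
ee_rot: [0.724, 0.69, -0.0, -0.001]
ft_force: [-0.2, -0.4, -0.2]
width: 0.0513
grasp_force: 0.0
```

```bash
python3 g.py w9
python3 - <<'E'
from h import *
P=np.load("w9.npy");h=cv2.cvtColor(cv2.imread("pics/w9.png"),cv2.COLOR_BGR2HSV)
m=(h[...,0]<20)&(h[...,1]>150)&(abs(P[...,0]-.478)<.04)&(abs(P[...,1]+.284)<.04)
z=P[m][:,2];t=m&(P[...,2]>np.percentile(z,98)-.004)
print(m.sum(),P[t].mean(0),cv2.minAreaRect(P[t][:,:2].astype(np.float32)*1000))
E
```

```text
t 26.5 [ 0.4753 -0.3268  0.2033] yaw 87.26 q [ 7.238e-01  6.900e-01 -1.000e-04 -1.200e-03] F [-0.23 -0.37 -0.2 ] M [ 0.039  0.002 -0.006] 0.05125431339538857 0.0
orange 536 [array([ 0.4703, -0.2959,  0.1142]), array([ 0.4767, -0.2844,  0.1165]), array([ 0.4825, -0.2741,  0.118 ])]
rails 7773 ((479.46722412109375, -253.52572631835938), (154.1840057373047, 50.19895935058594), 87.30918884277344)
540 [ 0.47648925 -0.28452334  0.11820351] ((477.2003173828125, -272.08642578125), (48.608314514160156, 13.207063674926758), 86.54936218261719)
```

View pics/w9.png

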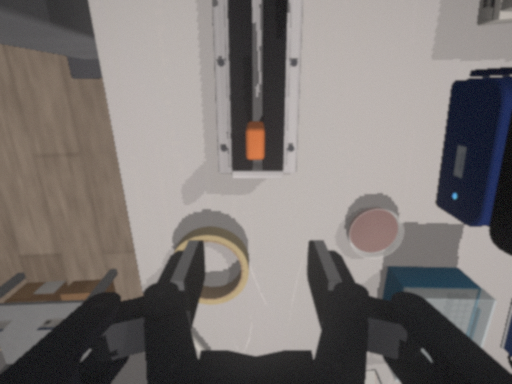

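The picture shows the blade upright and released at (256,141) in the slot. It is pressed about 1.6 mm towards the −x rail, so the pad is pushing it. The tape and petri dish were not touched, and the gripper is clear.

```bash
python3 -c "
from cell import order
print(order.finish_job())"
```

```text
the job is handed in; nothing more can be done
None
```

The blade is standing upright and released in the slot at about guide y −108 mm, pressed against the −x rail by the pad; I handed the job in at about 26.6 s, and no verdict was returned.

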